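Pack the culture flask carrier

TASK

Pack the grey carrier for transport, everything lying flat on its floor: the blue cold pack across the middle, the green-capped flask in front of it (robot's side) and the orange-capped flask behind it, each flask about midway between pack and end wall, not touching the pack, its cap pointing to the left side as the robot sees it. Then close the carrier with the yellow lid so that it sits flat on the rim all round with its step inside. Leave the white-capped flask, the brown bottle and the round dish where they are.

Things in the scene. Friction and masses are not known exactly. Their poses are not given: they have to be found in the camera images.
- carrier: Light grey open carrier, black floor mat, fixed. Outside 240 (x) x 136 (y) x 50 mm high; walls and floor 5 mm (inside 230 x 126, inner floor 5 mm and rim 50 mm above the table). Origin: centre of its underside. Long x axis points away from the robot (turned at most 0.2 rad): front end -x, back end +x, left side +y.
- lid: Yellow lid with two orange stripes, loose, 250 g, right way up. Plate 240 (x) x 136 (y) x 5 mm; under it a step 210 x 106, 4 mm deep, fits inside the rim with 10 mm play all round. Black handle bar on top at centre, 70 (x) x 16 (y), 9 to 39 mm above the origin: pinch across y. Origin: centre of the step's underside, 46 mm above the carrier's origin once seated.
- cold_pack: Blue hard-shell cold pack, a solid brick 36 mm (x) by 84 mm (y) by 28 mm high with ribs on top. Origin: centre of its underside; z up; either end (y) may point either way. Grasp across x. Loose, about 220 g.
- green_flask: Clear flask lying flat, green screw cap, white panel on top. Body block 43 (x) x 56 (y) x 24 high, then neck and cap (23 dia, 18 long) at the +y end; 82 mm long in all. Origin: underside, midway along the 82 mm; body spans y -41 to +15, cap +23 to +41. Grasp across x, best at y = -13. Loose, 55 g.
- orange_flask: Clear flask lying flat, orange screw cap, white panel on top. Body block 43 (x) x 56 (y) x 24 high, then neck and cap (23 dia, 18 long) at the +y end; 82 mm long in all. Origin: underside, midway along the 82 mm; body spans y -41 to +15, cap +23 to +41. Grasp across x, best at y = -13. Loose, 55 g.
- white_flask: Clear flask lying flat, white screw cap, white panel on top. Body block 43 (x) x 56 (y) x 24 high, then neck and cap (23 dia, 18 long) at the +y end; 82 mm long in all. Origin: underside, midway along the 82 mm; body spans y -41 to +15, cap +23 to +41. Grasp across x, best at y = -13. Loose, 55 g. It is not to be packed.
- amber_bottle: Small brown glass bottle with a black cap, 48 mm diameter, 95 mm high, standing loose. Origin: centre of its underside. Not to be moved.
- dish: Clear bluish round lidded dish, 40 mm diameter, 13 mm high, loose on the table among the flasks. Origin: centre of its underside. Not to be moved.
Not all that is in view belongs to the job. Leave any red look-alike of the orange_flask alone.

How it is judged:
By the outcome, as a careful person would: the job done as asked, in the order asked, and still so for the second after the job is handed in, with the robot touching nothing.
It also fails if it takes over 109 s, if anything falls off the work surface, if the arm or the gripper's body presses on something with over 40 N, if the wrist force passes 120 N, or if a joint passes its speed limit or range.

ROBOT

A 7-joint arm with a two-finger parallel gripper is mounted at the origin on the work surface. World frame = base frame: x ahead of the robot, y to its left, z up, the work surface at z = 0. Lengths are in mm, angles in rad, forces in N, time in s.
With the tool pointing down it reaches from about 400 to 900 mm from the base axis. Payload 5.6 kg.
Tool frame: the origin (TCP) lies midway between the tips of the shut fingers; the grasp point (between the pads) lies 19 mm behind it; z points along the fingers, y is the line along which they close (so a half turn about z gives the same grasp; the last joint's range is limited). The gripper opens to 92 mm and grips with 3 to 60 N. Pads are 20 mm wide; open, the fingers measure 128 mm over their backs; the gripper's body (75 mm by 189 mm) begins 69 mm behind the grasp point.
Start: joints at [-0.043, 0.468, -0.012, 1.603, 0.006, 1.071, -0.056], TCP at [650.007, -0.044, 214.592] pointing down, gripper open.
Joint ranges: [-2.53, 2.53], [-0.31, 2.02], [-1.57, 1.55], [0.28, 2.44], [-1.29, 4.43], [0.15, 1.84], [-2.92, 2.92]. Speed limits (rad/s): [2.57, 2.57, 3.14, 3.14, 3.14, 3.14, 3.14].

INTERFACE

Orientations are given as a rotation vector (axis times angle).
In Python, from cell import robot, grip, kin, viewer gives the robot as it stands. Calls block until the motion is done:
- robot.movep(position, orientation): joint-space move of the TCP to a pose.
- robot.servo_line(position, feed=150, rotation=None): straight line of the TCP; rotation=None keeps the orientation; feed is the mean speed in mm/s.
- robot.goto_joints(angles): joint-space move.
- grip(opening, newtons=None): opening from 0.0 (shut) to 1.0 (fully open); newtons is the grip in N (None keeps the last); returns when the fingers have stopped.
- robot.hold(seconds).
- kin.ik(position, orientation): joint angles nearest the present ones, or None.
- robot.observe(): the state.
- viewer.read_camera(name): name is "scene" or "side" or "wrist"; returns the picture (480x640x3 uint8, red, green, blue); there is no depth.
- viewer.camera_info(name): a dict with "camera_matrix" (3x3 intrinsics, pixels), "R" (3x3) and "t" (3): a world point X has camera coordinates R X + t. Camera axes: x right, y down, z forward; pixel columns grow to the right and rows downward; lengths in mm; the calibration is good to about 2 mm. The wrist camera is an equidistant fisheye: a pixel r from the principal point sees the ray r / f radians off the axis. A picture is of the moment at which its call begins: read the wrist's pose just before it. camera_info takes no time and is no camera call; for the wrist camera it gives the pose at the moment of the call.
A pose or a line that the arm cannot do raises robot.IKError and nothing moves.
- robot.job_done(): hands the job in; it is judged then, once.
Trained networks look in the newest picture that a camera, given by its name, has taken for a name from the list of things; names that differ only in an ending like _2 or _b are one class to them, and where a whole thing is asked for, a point or a joint stands for the part that bears it (a point fixed in the world has none). Each returns a list of dicts, best first, with "confidence" (0 to 1); they miss things now and then, are a little off and sometimes report something else, mostly with a low value. They report only what shows in the picture. A call takes as long as a camera call. They do not tell look-alikes from the thing itself.
- viewer.silhouettes(name, camera): "mask" (480x640 bool, what is visible of it).
- viewer.pinpoint(name, camera): "at" ([x, y, z] in mm, in the coordinates of the camera as it stood for that picture, good to about 4 mm: a listed point, or the origin of a listed thing).
The state is a dict: "t": time; "joints": joint angles; "joint_velocities": joint speeds; "joint_torque": joint torques, N m; "tcp_pos": TCP position; "tcp_rot": TCP orientation; "contact_force": force on the tool from outside, world axes, zero at the start; "wrist_torque": the same for the moment, N m; "grip_width": opening from 0.0 (shut) to 1.0 (fully open); "grip_force": force on a finger pad.
Only numpy, scipy, OpenCV 4.12 (cv2) and the standard library are available. Lean on these libraries where they do the work, as an engineer would, in place of code of your own. Each camera call takes 0.05 s, during which the arm holds its last target. There are 200 camera calls.

## Working session

There is one attempt and no reset: what is moved stays moved. The work goes in short steps, each a Python script; the robot and the scene stay as the last script left them, time stands still between calls to the robot, and variables do not carry over. Pictures are saved under pics/ and viewed, at most 14 in all, crops included, and the job is handed in when it is done.

```bash
ls; mkdir -p pics; python3 - <<'E'
from cell import robot, grip, kin, viewer
import cv2,numpy as np
for n in ["scene","side","wrist"]:
    im=viewer.read_camera(n); cv2.imwrite(f"pics/{n}0.png",im[:,:,::-1])
    c=viewer.camera_info(n); R=np.array(c["R"]);t=np.array(c["t"])
    print(n,np.round(-R.T@t),c["camera_matrix"][0],np.round(R,2).tolist())
    for o in ["carrier","lid","cold_pack","green_flask","orange_flask","white_flask","amber_bottle","dish"]:
        for d in viewer.pinpoint(o,n)[:3]:
            p=R.T@(np.array(d["at"])-t); K=np.array(c["camera_matrix"]);q=np.array(d["at"]);u=K@q/q[2]
            print(o,round(d["confidence"],2),p.round(),u[:2].round() if n!="wrist" else "")
print(robot.observe())
E
```

```text
pics
scene [1148.  809. 1012.] [587.46215374   0.         323.25803193] [[-0.85, 0.53, 0.01], [0.37, 0.61, -0.7], [-0.38, -0.59, -0.72]]
carrier 0.93 [ 528. -324.    2.] [292. 160.]
lid 0.7 [536. 361.   3.] [454. 336.]
green_flask 0.97 [466. 105.  -2.] [405. 249.]
orange_flask 0.82 [844.  52.  -4.] [253. 299.]
orange_flask 0.75 [706. 196.   1.] [342. 317.]
orange_flask 0.74 [620.  96.   4.] [349. 270.]
white_flask 0.79 [ 636. -102.   -1.] [299. 222.]
amber_bottle 0.97 [749. -31.  -1.] [272. 258.]
dish 0.66 [752. -31.   3.] [272. 258.]
dish 0.53 [528.  -2.  -2.] [358. 231.]
side [ 306. -388.  661.] [442.69132735   0.         326.04222367] [[0.78, -0.62, 0.01], [-0.47, -0.6, -0.65], [0.41, 0.51, -0.76]]
carrier 0.72 [751. -32.   3.] [388. 241.]
carrier 0.55 [ 533. -327.   -1.] [421. 441.]
lid 0.93 [535. 361.  -1.] [193. 182.]
cold_pack 0.74 [ 458. -111.    1.] [289. 359.]
green_flask 0.62 [463. 101.   2.] [224. 273.]
orange_flask 0.81 [619.  93.  -3.] [296. 237.]
orange_flask 0.75 [710. 194.  -1.] [302. 189.]
orange_flask 0.64 [846.  57.  -3.] [391. 197.]
white_flask 0.64 [ 633. -104. 
[... 656 characters left out ...]
-0.01161259,  1.60266193,  0.00597561,
        1.07142321, -0.05630376]), 'joint_velocities': array([-7.00256011e-04, -5.89012150e-04, -2.75905796e-04,  1.28408830e-03,
        1.51233448e-03, -2.22887413e-05,  3.28277035e-04]), 'joint_torque': array([-3.56487362e-04, -5.20419502e+01, -1.29576802e-02, -2.44057095e+01,
       -5.67578059e-02,  1.15144972e-02, -1.63982236e-05]), 'tcp_pos': array([ 6.50017640e+02, -2.66852033e-02,  2.14593689e+02]), 'tcp_rot': array([2.22150719e+00, 2.22134385e+00, 1.01401147e-05]), 'contact_force': array([-0.05809132, -0.2165413 , -0.9480604 ]), 'wrist_torque': array([-0.02519024, -0.01664092, -0.05381712]), 'grip_force': 0.0, 'grip_width': 0.9971335101484026}
```

View pics/scene0.png

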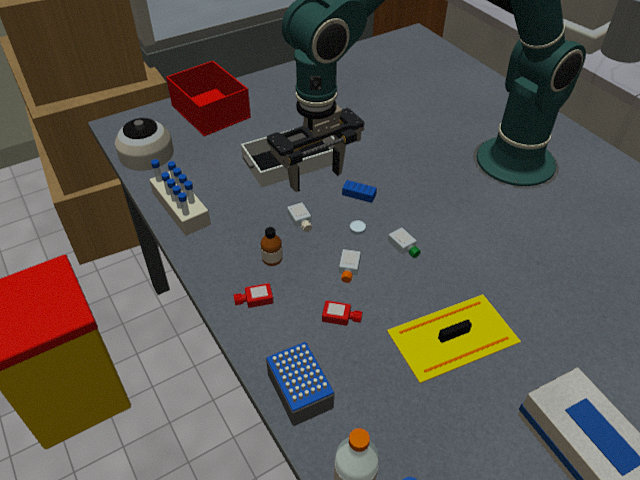

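View pics/wrist0.png

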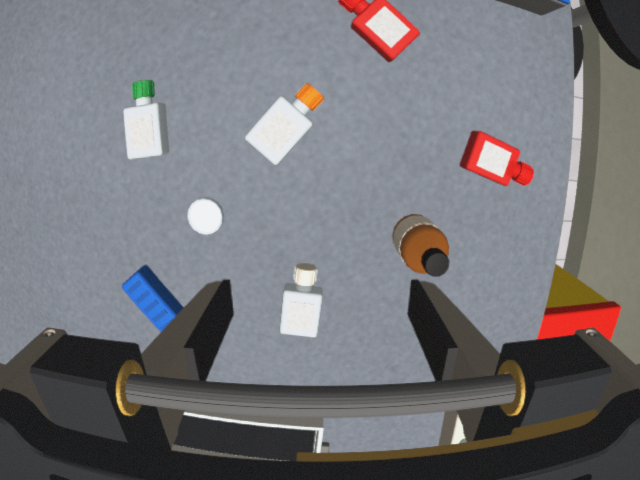

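The orange-class candidates in the wrist picture are (285,125), with an orange cap and clear body, and two with red bodies at (385,27) and (497,158). The clear one at (285,125), world about (619,92), fits the description. I'll enlarge it to confirm, then measure everything by fitting silhouettes.

```bash
cat > h.py <<'E'
from cell import robot, grip, kin, viewer
import cv2, numpy as np
from scipy.optimize import minimize
from scipy.spatial.transform import Rotation as Ro
def box(x0,x1,y0,y1,z0,z1):
    g=np.linspace(0,1,5); P=np.array([(a,b,c) for a in g for b in g for c in (0,1)])
    return P*[x1-x0,y1-y0,z1-z0]+[x0,y0,z0]
FL=[box(-21.5,21.5,-41,15,0,24),box(-6,6,14,24,6,18),box(-10.5,10.5,23,41,2,22)]
M=dict(carrier=[box(-120,120,-68,68,0,50)],lid=[box(-120,120,-68,68,4,9),box(-35,35,-8,8,9,39)],
 cold_pack=[box(-18,18,-42,42,0,28)],green_flask=FL,orange_flask=FL,white_flask=FL)
def project(P,c,cam):
    q=P@np.array(c["R"]).T+c["t"]; K=np.array(c["camera_matrix"])
    if cam=="wrist":
        r=np.hypot(q[:,0],q[:,1])+1e-9; s=np.arctan2(r,q[:,2])/r
        q=np.c_[q[:,:2]*s[:,None],np.ones(len(q))]
    else: q=q/q[:,2:]
    return (q@K.T)[:,:2]
def render(name,x,y,yaw,z,c,cam):
    im=np.zeros((480,640),np.uint8); R=Ro.from_euler('z',yaw).as_matrix()
    for b in M[name]:
        u=project(b@R.T+[x,y,z],c,cam)
        cv2.fillConvexPoly(im,cv2.convexHull(np.round(u*16).astype(np.int32)),1,shift=4)
    return im>0
def fit(name,near,cam="wrist",z=0,yaws=np.arange(-3,3.2,.4),snap=None,ignore=None):
    """snap: (camera info) of newest picture; pose by silhouette IoU"""
    c=snap; best=None
    ms=[d for d in viewer.silhouettes(name,cam)]
    u0=project(np.array([[*near,z+12]]),c,cam)[0]
    ms=[d["mask"] for d in ms if d["mask"].any()]
    if not ms: return None
    m=min(ms,key=lambda m:np.hypot(*(np.argwhere(m).mean(0)[::-1]-u0)))
    def cost(p):
        r=render(name,p[0],p[1],p[2]/50,z,c,cam); ok=True if ignore is None else ~ignore
        return 1-(m&r&ok).sum()/max(1,((m|r)&ok).sum())
    c0=[(cost([*near,50*a]),a) for a in yaws]; c0.sort()
    for _,a in c0[:3]:
        s=minimize(cost,[*near,50*a],method="Nelder-Mead",options=dict(initial_simplex=np.array([[*near,50*a]]*4)+np.vstack([np.zeros(3),np.diag([6,6,8])]),maxiter=150))
        if best is None or s.fun<best.fun: best=s
    return best.x[0].round(1),best.x[1].round(1),round(best.x[2]/50,3),"iou",round(1-best.fun,3)
def look(cam="wrist",save=None):
    c=viewer.camera_info(cam); im=viewer.read_camera(cam)
    if save: cv2.imwrite(f"pics/{save}.png",im[:,:,::-1])
    return c,im
def rot(a):
    """tool down, closing line (tool y) at angle a from world x"""
    return (Ro.from_euler('z',a)*Ro.from_rotvec([np.pi/2**.5,np.pi/2**.5,0])).as_rotvec()
E
python3 - <<'E'
from h import *
c,im=look()
cv2.imwrite("pics/crop.png",cv2.resize(im[0:210,230:560,::-1],None,fx=2.2,fy=2.2))
print("g",fit("green_flask",(464,104),snap=c)); print("o",fit("orange_flask",(619,92),snap=c))
robot.movep([520,-400,230],rot(0)); c,im=look(save="carr")
print("c",fit("carrier",(529,-325),snap=c,yaws=[-.15,0,.15])); print("p",fit("cold_pack",(455,-111),snap=c,yaws=np.arange(-1.5,1.5,.3)))
print(robot.observe()["t"])
E
```

```text
g (np.float64(465.7), np.float64(100.5), np.float64(0.09), 'iou', np.float64(0.882))
o (np.float64(619.1), np.float64(90.1), np.float64(-0.753), 'iou', np.float64(0.93))
c (np.float64(529.1), np.float64(-326.2), np.float64(-0.086), 'iou', np.float64(0.964))
p None
3.2
```

View pics/crop.png

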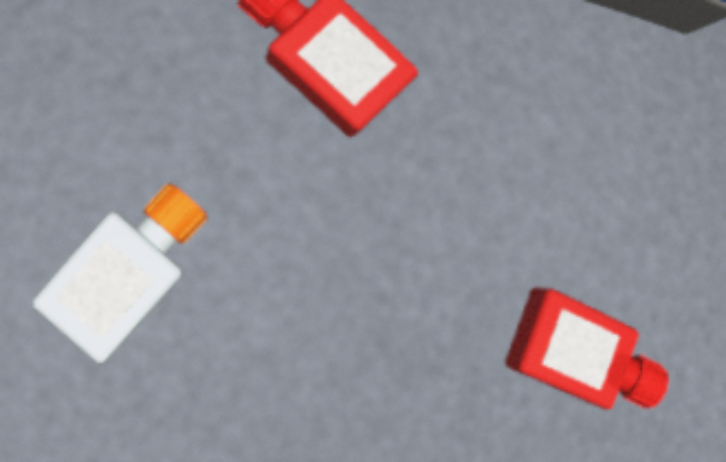

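View pics/carr.png

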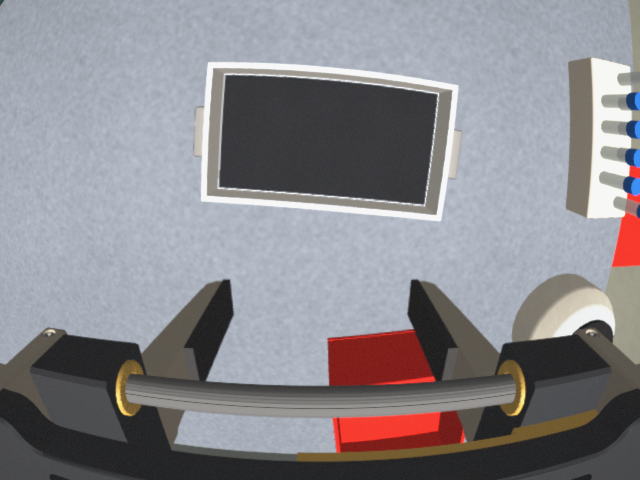

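The crop confirms that the orange-capped clear flask is the target; the other two have red bodies. The carrier is clear, with corners at about (208,63), (457,87), (440,218) and (203,200). Next I'll look at the pack and pick it.

```bash
cat >> h.py <<'E'
CX,CY,CA=529.1,-326.2,-0.086
def loc(ox,oy,a,lx,ly):
    return np.array([ox+lx*np.cos(a)-ly*np.sin(a),oy+lx*np.sin(a)+ly*np.cos(a)])
def pick(x,y,a,ly,tz,N,op=.78,hi=90,width=None):
    p=loc(x,y,a,0,ly); grip(op)
    robot.movep([*p,hi],rot(a)); robot.servo_line([*p,tz],feed=90)
    grip(0,N); o=robot.observe(); print("grip w",round(o["grip_width"]*92,1),"F",o["grip_force"])
def place(lx,ly,tz,rel,a=None,hi=110):
    """lx,ly: grasp position in carrier frame; rel: opening mm on release"""
    a=CA if a is None else a
    p=loc(CX,CY,CA,lx,ly)
    robot.movep([*p,hi],rot(a)); robot.servo_line([*p,tz],feed=70)
    print("at",robot.observe()["contact_force"].round(1),robot.observe()["tcp_pos"].round(1))
    grip(rel/92); robot.hold(.15); robot.servo_line([*p,hi],feed=120)
def lift(hi=120):
    p=robot.observe()["tcp_pos"]; robot.servo_line([p[0],p[1],hi],feed=120)
    print("w",round(robot.observe()["grip_width"]*92,1))
E
python3 - <<'E'
from h import *
robot.movep([455,-205,215],rot(0)); c,im=look(save="pack")
r=fit("cold_pack",(455,-111),snap=c,yaws=np.arange(-1.5,1.5,.3)); print(r)
if r and r[4]>.88:
    a=(r[2]+np.pi/2)%np.pi-np.pi/2; 
    pick(r[0],r[1],a,0,4,25); lift()
print(robot.observe()["t"])
E
```

```text
(np.float64(453.6), np.float64(-110.5), np.float64(0.641), 'iou', np.float64(0.952))
grip w 35.6 F 24.99814599752426
w 35.9
8.1417
```

```bash
python3 - <<'E'
from h import *
place(0,0,9.5,52)
p=loc(CX,CY,CA,0,0)
robot.movep([465,5,200],rot(0)); c,im=look(save="green")
r=fit("green_flask",(465.7,100.5),snap=c,yaws=[-.1,0.1,.3]); print(r)
print(robot.observe()["t"])
E
```

```text
at [ 0.1  0.5 -1.5] [ 529.5 -326.4   10. ]
(np.float64(465.4), np.float64(100.9), np.float64(0.046), 'iou', np.float64(0.943))
13.625
```

View pics/green.png

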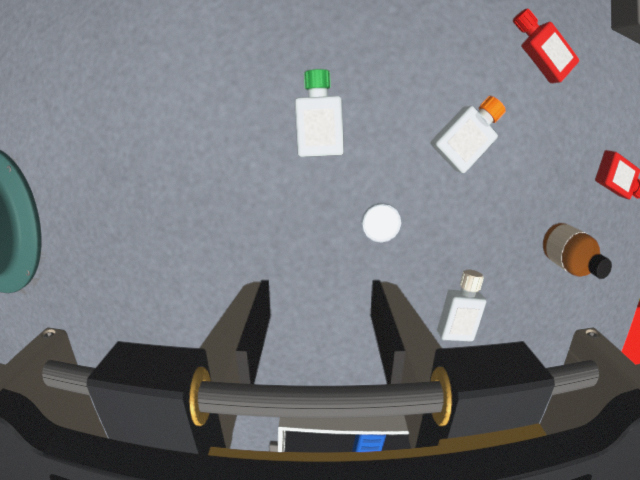

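The green flask is at (320,125) with its cap up (+y), and the path to it is clear. I'll pick it and place it in front.

```bash
python3 - <<'E'
from h import *
pick(465.4,100.9,.05,-13,3,15); lift()
place(-66.5,-13,8.5,53)
robot.movep([520,-400,230],rot(0)); c,im=look(save="carr2")
print("p",fit("cold_pack",(529,-326),snap=c,z=5,yaws=[CA])); q=loc(CX,CY,CA,-66.5,0); print(q,"g",fit("green_flask",q,snap=c,z=5,yaws=[CA]))
print(robot.observe()["t"])
E
```

```text
grip w 42.7 F 15.000250339508057
w 43.1
at [-1.1 -0.7 -0.4] [ 462.  -333.7    8.9]
p (np.float64(530.4), np.float64(-326.7), np.float64(-0.085), 'iou', np.float64(0.929))
[ 462.84576547 -320.48804701] g (np.float64(464.4), np.float64(-320.3), np.float64(-0.074), 'iou', np.float64(0.922))
22.9583
```

View pics/carr2.png

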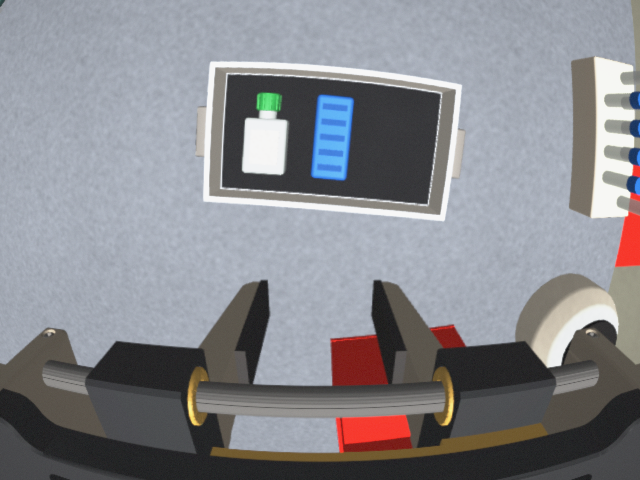

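The pack (333,137) is centred and the green flask (265,135) is midway with its cap to the left. The orange flask is next, then a look at the lid.

```bash
python3 - <<'E'
from h import *
a0=-.753
robot.movep([619,0,200],rot(0)); c,im=look()
r=fit("orange_flask",(619.1,90.1),snap=c,yaws=[-.9,-.75,-.6]); print(r)
pick(r[0],r[1],r[2],-13,3,15); lift()
place(66.5,-13,8.5,53)
robot.movep([520,-400,230],rot(0)); c,im=look(save="carr3")
q=loc(CX,CY,CA,66.5,0); print(q,"o",fit("orange_flask",q,snap=c,z=5,yaws=[CA]))
robot.movep([535,250,230],rot(0)); c,im=look(save="lid")
print(fit("lid",(535,361),snap=c,yaws=np.arange(-1.5,1.5,.15)))
print(robot.observe()["t"])
E
python3 -c "
import cv2,numpy as np
cv2.imwrite('pics/both.png',np.hstack([cv2.resize(cv2.imread('pics/%s.png'%n),(400,300)) for n in('carr3','lid')]))"
```

```text
(np.float64(619.9), np.float64(90.1), np.float64(-0.729), 'iou', np.float64(0.926))
grip w 42.9 F 15.000292360782623
w 42.8
at [ 0.1  1.2 -0.4] [ 594.6 -345.     9.1]
[ 595.35423453 -331.91195299] o (np.float64(597.2), np.float64(-334.0), np.float64(-0.072), 'iou', np.float64(0.906))
(np.float64(538.3), np.float64(359.2), np.float64(-0.14), 'iou', np.float64(0.967))
36.4583
```

View pics/both.png

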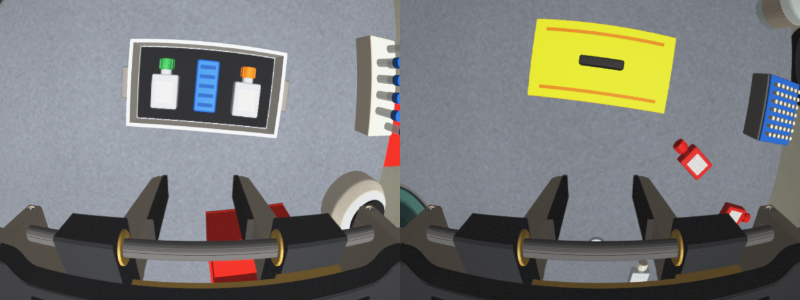

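Both flasks are well placed (left half: caps at (165,64) and (245,71)), and the lid's handle is at (601,62) in the right half. Now the lid.

```bash
python3 - <<'E'
from h import *
x,y,al=538,359.2,-.14
opts=[]
for s in (np.pi/2,-np.pi/2):
    q=[kin.ik([x,y,13],rot(al+s)),kin.ik([528.5,-326,59],rot(CA+s))]
    if all(v is not None for v in q): opts.append((max(abs(v[6]) for v in q),s))
    print(s,[None if v is None else np.round(v,2) for v in q])
s=min(opts)[1]
pick(x,y,al+s,0,13,40,op=.6); lift(200)
p=[528.5,-326]
robot.movep([*p,200],rot(CA+s)); robot.servo_line([*p,75],feed=120); c,im=look("side","sideA")
robot.servo_line([*p,61],feed=40); print(robot.observe()["contact_force"])
robot.servo_line([*p,59],feed=10); o=robot.observe(); print(o["contact_force"],o["tcp_pos"],o["grip_width"]*92,o["t"])
look("side","sideB")
E
python3 -c "
import cv2,numpy as np
cv2.imwrite('pics/ab.png',np.hstack([cv2.imread('pics/%s.png'%n)[280:480,250:570] for n in('sideA','sideB')]))"
```

```text
1.5707963267948966 [array([-0.29,  0.78, -0.49,  1.7 ,  0.49,  0.79,  0.42]), array([ 0.74,  0.64, -0.33,  1.76,  0.28,  0.79,  1.76])]
-1.5707963267948966 [array([-0.67,  0.71,  0.04,  1.73, -0.04,  0.71, -2.32]), array([ 0.3 ,  0.62,  0.27,  1.8 , -0.22,  0.76, -0.97])]
grip w 15.9 F 40.000154972076416
w 15.6
[-0.27306048 -0.55989146 -2.16821098]
[ 0.67264976  0.11721549 -1.88840592] [ 528.6057789  -326.04689824   59.09126668] 15.82635622638371 45.6167
```

View pics/ab.png

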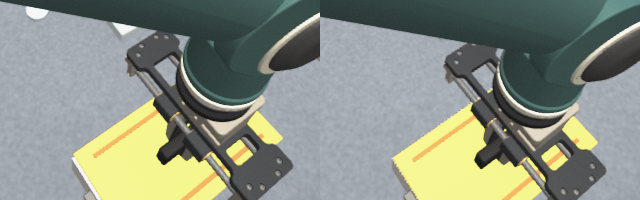

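The lid lies level over the carrier in both views. I'll release it, back off and check.

```bash
python3 - <<'E'
from h import *
p=robot.observe()["tcp_pos"]; r=robot.observe()["tcp_rot"]
robot.servo_line([p[0],p[1],58.4],feed=10); print(robot.observe()["contact_force"])
grip(.5); robot.hold(.2); robot.servo_line([p[0],p[1],160],feed=120)
robot.movep([520,-400,230],rot(0)); c,im=look(save="end")
for z in (43,46,49): print(z,fit("lid",(528,-326),snap=c,z=z,yaws=[CA]))
print(robot.observe()["t"]); robot.movep([600,0,300],rot(0)); look("side","sideE")
E
python3 -c "
import cv2,numpy as np
a=cv2.imread('pics/end.png')[40:240,170:490];b=cv2.imread('pics/sideE.png')[320:480,300:556]
cv2.imwrite('pics/e.png',np.hstack([cv2.resize(a,(400,250)),cv2.resize(b,(400,250))]))"
```

```text
[-3.02249389  0.77872442  5.57632243]
43 (np.float64(529.3), np.float64(-326.9), np.float64(-0.086), 'iou', np.float64(0.992))
46 (np.float64(529.3), np.float64(-327.1), np.float64(-0.088), 'iou', np.float64(0.979))
49 (np.float64(529.4), np.float64(-327.2), np.float64(-0.088), 'iou', np.float64(0.963))
49.0333
```

View pics/e.png

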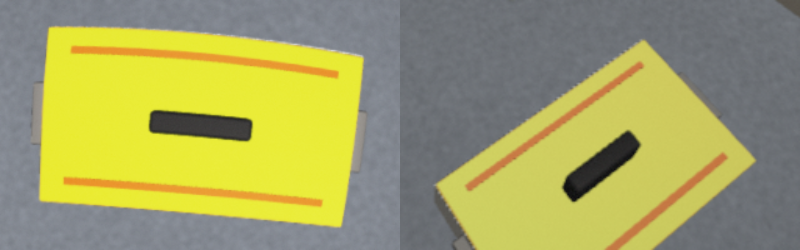

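The lid sits flush and aligned: the fit matches the carrier to within 1 mm and 0.002 rad, with contact felt at seating height.

```bash
python3 -c "
from cell import robot
print(robot.job_done())"
```

```text
the job is handed in; nothing more can be done
None
```

The carrier is packed as asked (cold pack across the middle, green flask in front, orange flask behind, both caps to the left), the lid is seated flat on the rim, the other items were left untouched, and the job was handed in at about 51 s.

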